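Unhitch the drawbar of the lab coupling rig

ROBOT

A 6-joint arm with a two-finger parallel gripper is mounted at the origin on the work surface. World frame = base frame: x ahead of the robot, y to its left, z up, the work surface at z = 0. Lengths are in m, angles in rad, forces in N, time in s.
With the tool pointing down it reaches from about 0.275 to 0.85 m from the base axis. Payload 19 kg.
Tool frame: the origin (TCP) lies midway between the tips of the shut fingers; the grasp point (between the pads) lies 19 mm behind it (grasp_offset is the z of the grasp point in the tool frame, in m); z points along the fingers, y is the direction in which the jaws open and shut (so a half turn about z gives the same grasp; the last joint's range is limited). The gripper opens to 85 mm and grips with 20 to 120 N. Pads are 22 mm wide; open, the fingers measure 114 mm over their backs; the gripper's body (76 mm by 85 mm) begins 54 mm behind the grasp point. The pads swing forward as they close: fully open they stand 13 mm farther back than shut.
Start: joints at [-0.134, 0.15, 1.437, -0, 1.554, -0.134], TCP at [0.575, -0, 0.231] pointing down, gripper open.
Joint ranges: [-2.8, 2.8], [-0.68, 2.1], [0.12, 2.68], [-1.39, 4.53], [0.16, 2.79], [-2.81, 2.81]. Speed limits (rad/s): [1.89, 1.89, 2.22, 3.01, 3.01, 3.01].

INTERFACE

Orientations are given as a unit quaternion [x, y, z, w].
In Python, from bench import sense, snapshot, calibration, job_done, grasp_offset gives the robot as it stands.
- The arm moves only by the shell command python3 -m jog 'ROWS' [OPENING] [FORCE]. ROWS is JSON, a list of rows, each a list of 4 numbers: the shift along the tool's x, y, z in m, then the turn about the tool's z in degrees. In form: [[tx, ty, tz, twist], ...]. A call has 1 to 5 rows; each row shifts and turns the pose as measured when the row begins, along the tool's axes as they then stand; what a row does not reach is not made up. A row lasts 1/10 s, in which the tool goes at most 50 mm and 8.59 degrees, less where a joint would pass 70% of its speed; a pose out of reach is approached as far as the arm can. A call is refused whole if a number of a shift passes 0.05 or a number of a turn 8.59, either way. A call with a gripper value outside its range is refused whole. OPENING is the opening, from 0 (shut) to 1 (fully open), set as the call begins (- or left out, the last holds). The fingers move at their own pace and stop on an object; FORCE is the grip in N (left out, the last holds). Time passes only in rows, so rows that do not move let the fingers close. It gives the time, the measured TCP pose, the force and the opening at its end, in the units of the state.
- sense(): the state, without advancing time (a new reading comes with each control period).
- snapshot(name): name is "scene" or "side" or "wrist"; returns the picture (480x640x3 uint8, red, green, blue); there is no depth.
- calibration(name): a dict with "mtx" (3x3 intrinsics, pixels), "k1" (the pictures are not rectified: a ray, as slopes to the right and down, at radius r is drawn at 1 + k1 r^2 times it, then the intrinsics apply), "cam_to_world" (4x4, takes a point from camera to world coordinates); the wrist camera has in their place "T_tool_cam" (4x4, takes a point from camera to tool coordinates, whose origin is the TCP and whose axes are the flange's). Camera axes: x right, y down, z forward; pixel columns grow to the right and rows downward; lengths in m; the calibration is good to about 2 mm. A picture is of the moment at which its call begins: read the wrist's pose just before it. calibration takes no time and is no camera call.
- job_done(): hands the job in, once; it reports no verdict.
The state is a dict: "time": time; "joint_positions": joint angles; "joint_vel": joint speeds; "joint_torque": joint torques, N m; "tool_pos": TCP position; "tcp_rot": TCP orientation; "contact_force": force on the tool from outside, world axes, zero at the start; "torque": the same for the moment, N m; "grip_width": opening from 0.0 (shut) to 1.0 (fully open).
Only numpy, scipy, OpenCV 4.12 (cv2) and the standard library are available. Lean on these libraries where they do the work, as an engineer would, in place of code of your own. Each camera call takes 0.05 s, during which the arm holds its last target.

TASK

Seat the round brass weight in the round pocket at the tail of the drawbar and let go of it. Then take the red latch handle, pull it sideways away from the coupler against its spring until the ball is free, and holding on to it lift the yellow coupler off the ball until its skirt is more than a centimetre above the top of the ball; finish while still holding it up by the red handle, with the weight still in its pocket. Leave the square weight, the blue cap and the bottle alone.

Things in the scene. Friction and masses are not known exactly. Their poses are not given: they have to be found in the camera images.
- rig: Fixed rig, grey base plate 370 x 120 x 12 mm (x -225 to +145 mm). Origin on the bench right below the hinge; x level along the drawbar from the ball (-x) to the weight pan (+x), z up, y the level direction in which the latch is pulled. Two blue cheeks (top 120 mm up, outer faces at y = +/-34 mm, x +/-18 mm) carry the hinge.
- hinge (a point): Centre of the drawbar's hinge axis, 100 mm above the bench; axis along the rig's y. Axes as the rig.
- ball_top (a point): Top of the steel ball (40 mm across, with a 44 mm collar below it), 105 mm above the bench, 170 mm from the hinge along the rig's -x. Axes as the rig.
- tongue (a joint): Hinge angle of the drawbar (36 mm aluminium bar, yellow coupler 66 x 60 mm with top 125 mm above the bench, blue pan at its tail), rad. 0 = coupler down on the ball; grows as the ball end rises; stop at 0.6. With the latch home it can rise only about 0.02. Lifting takes 3 to 4 N at the handle; it falls back if let go. At 0.29 the skirt is a centimetre above the ball's top.
- latch (a joint): Travel of the sprung latch across the drawbar along the rig's +y, m. 0 = home, its plate caught under the ball's collar; the collar is clear from 0.011; end stop at 0.020. The spring pulls it home with 3 N at 0 and 8 N at 0.020.
- latch_handle: Red upright paddle of the latch, 22 mm along x, 12 mm thick along y, 60 mm tall; axes as the rig. Origin at its centre: when down and home 135 mm above the bench, 170 mm from the hinge along the rig's -x and 66 mm along +y. The coupler's side wall is 30 mm from the paddle's near face, its top 40 mm below the paddle's top. Turns with the drawbar about the hinge.
- pocket (a point): Centre of the floor of the round pocket in the blue weight pan (80 x 80 x 18 mm), 85 mm from the hinge along the rig's +x; pocket 53 mm across, 10 mm deep, chamfered 2 mm; with the drawbar down its floor is 104 mm and the pan's top 114 mm above the bench. z is the pocket's axis, up.
- weight: Round brass weight, about 0.22 kg: disc 50 mm across, 13 mm thick, with a round knob 18 mm across and 24 mm tall on top (whole height 37 mm). Origin at the centre of its underside, z up. Stands loose on the bench.
- square_weight: Bystander: steel weight with a 50 mm square base 13 mm thick and the same 18 mm knob; 37 mm tall; origin at the centre of its underside.
- cap: Bystander: blue ribbed screw cap, 58 mm across, 26 mm tall; origin at the centre of its underside.
- bottle: Bystander: glass bottle with a blue cap, 80 mm across, 170 mm tall; origin at the centre of its underside.
Things that resemble listed ones, but are neither listed nor needed, are in the scene too. Of the things like the weight, leave any that is green; of the rest the smaller one is meant.

How it is judged:
On the way, in this order (a step that is already met when the one before it is completed fails the run):
1. the brass weight is seated in the pocket and let go, drawbar down, latch home (distance between weight and pocket below 0.005 m and z of weight in the frame of pocket below 0.003 m and angle between the z axis of weight and the z axis of pocket, either way round below 0.07 rad and contact force between the fingers and weight below 0.1 N and value of joint tongue below 0.03 rad and value of joint latch below 0.006 m), for 0.2 s.
2. the latch is pulled aside by its red handle with the drawbar still down (value of joint latch above 0.011 m and value of joint tongue below 0.06 rad and contact force between the fingers and latch_handle above 1 N), for 0.05 s.
At the end, for the whole second after the job is handed in: The drawbar is held still at more than 0.28 rad (skirt about 1 cm above the ball's top; under 0.08 rad/s), the fingers press on the red handle with more than 1 N, and the brass weight lies in the pocket (origin within 5 mm of the pocket floor's centre, under 3 mm above it, axes within 0.07 rad) (value of joint tongue above 0.28 rad and velocity of joint tongue between -0.08 and 0.08 rad/s and contact force between the fingers and latch_handle above 1 N and distance between weight and pocket below 0.005 m and z of weight in the frame of pocket below 0.003 m and angle between the z axis of weight and the z axis of pocket, either way round below 0.07 rad); the arm keeps its last pose, push and grip.
It fails at once if square weight is shifted by more than 2 cm (distance of square_weight from where it was at the start of the episode above 0.02 m).
It fails at once if cap is shifted by more than 2 cm (distance of cap from where it was at the start of the episode above 0.02 m).
It fails at once if bottle is shifted by more than 2 cm (distance of bottle from where it was at the start of the episode above 0.02 m).
It also fails if it takes over 51 s, if anything falls off the work surface, if the arm or the gripper's body presses on something with over 40 N, if the wrist force passes 120 N, or if a joint passes its speed limit or range.

## Working session

There is one attempt and no reset: what is moved stays moved. The work goes in short steps, Python scripts to look and compute and a shell command to move; the robot and the scene stay as the last step left them, time stands still between calls to the robot, and variables do not carry over. Pictures are saved under pics/ and viewed, and the job is handed in when it is done.

```bash
mkdir -p pics; ls; cat > h.py <<'E'
import numpy as np, cv2
from bench import sense, snapshot, calibration, grasp_offset
from scipy.spatial.transform import Rotation as R
def save(img,n): cv2.imwrite('pics/'+n+'.png',img[:,:,::-1])
def campose(name,s=None):
    c=calibration(name)
    if name=='wrist':
        T=np.eye(4);T[:3,:3]=R.from_quat(s['tcp_rot']).as_matrix();T[:3,3]=s['tool_pos']
        return c,T@np.array(c['T_tool_cam'])
    return c,np.array(c['cam_to_world'])
def ray(name,px,s=None):
    c,T=campose(name,s);K=np.array(c['mtx'])
    d=np.array([c['k1'],0,0,0,0.])
    p=cv2.undistortPoints(np.array(px,float).reshape(-1,1,2),K,d).reshape(-1,2)
    v=np.c_[p,np.ones(len(p))]@T[:3,:3].T
    return T[:3,3],v
def onplane(name,px,z,s=None):
    o,v=ray(name,px,s); return o+v*((z-o[2])/v[:,2])[:,None]
def proj(name,P,s=None):
    c,T=campose(name,s);q=(np.array(P,float).reshape(-1,3)-T[:3,3])@T[:3,:3]
    K=np.array(c['mtx']);u=q[:,:2]/q[:,2:];r=(u**2).sum(1,keepdims=True);u=u*(1+c['k1']*r)
    return u*[K[0,0],K[1,1]]+[K[0,2],K[1,2]]
E
python3 - <<'E'
from h import *
s=sense();print(s,grasp_offset)
for n in('scene','side','wrist'):
    save(snapshot(n),n+'0'); c=calibration(n);print(n,{k:np.round(v,3).tolist() for k,v in c.items()})
E
```

```text
pics
{'time': 0.0, 'joint_positions': array([-1.34024712e-01,  1.50938896e-01,  1.43798681e+00,  3.92219348e-05,
        1.55377274e+00, -1.34025474e-01]), 'joint_vel': array([ 0.00029469, -0.00035621, -0.00013342, -0.00068308,  0.0002083 ,
       -0.0021791 ]), 'joint_torque': array([ 9.08163997e-05, -7.13061190e+01, -5.70858908e+01, -1.86872212e-04,
        9.14935896e-03,  2.21375326e-04]), 'tool_pos': array([5.74776781e-01, 8.84981878e-06, 2.30724295e-01]), 'tcp_rot': array([ 7.07106647e-01,  7.07106699e-01, -3.19614851e-04, -4.51578157e-04]), 'contact_force': array([ 0.38372008, -0.25731152,  0.27681283]), 'torque': array([-0.04788093, -0.01256582, -0.00588761]), 'grip_width': 1.0018634032287521} -0.0187
scene {'mtx': [[433.998, 0.0, 315.059], [0.0, 433.998, 233.982], [0.0, 0.0, 1.0]], 'k1': -0.054, 'cam_to_world': [[-0.641, 0.572, -0.512, 0.99], [0.767, 0.468, -0.439, 0.378], [-0.011, -0.674, -0.739, 0.787], [0.0, 0.0, 0.0, 1.0]]}
side {'mtx': [[615.05, 0.0, 316.073], [0.0, 615.05, 244.805], [0.0, 0.0, 1.0]], 'k1': -0.023, 'cam_to_world': [[0.926, -0.221, 0.306, 0.103], [-0.378, -0.512, 0.772, -1.049], [-0.014, -0.83, -0.558, 0.825], [0.0, 0.0, 0.0, 1.0]]}
wrist {'mtx': [[353.921, 0.0, 324.253], [0.0, 353.921, 235.702], [0.0, 0.0, 1.0]], 'k1': 0.006, 'T_tool_cam': [[-0.002, -0.962, -0.272, 0.069], [1.0, -0.002, -0.001, -0.0], [0.001, -0.272, 0.962, -0.142], [0.0, 0.0, 0.0, 1.0]]}
```

View pics/scene0.png

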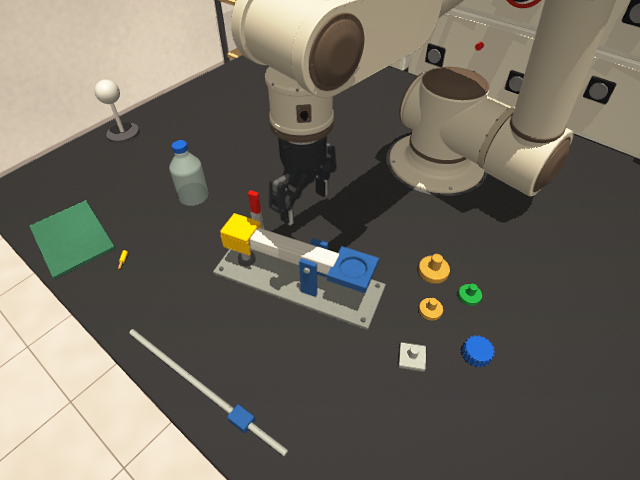

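View pics/side0.png

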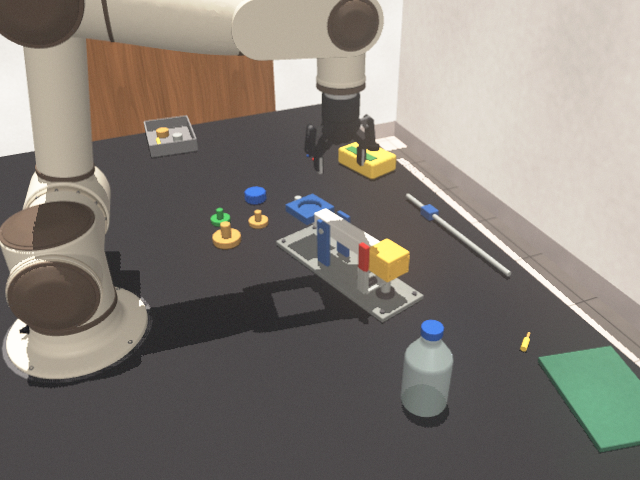

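View pics/wrist0.png

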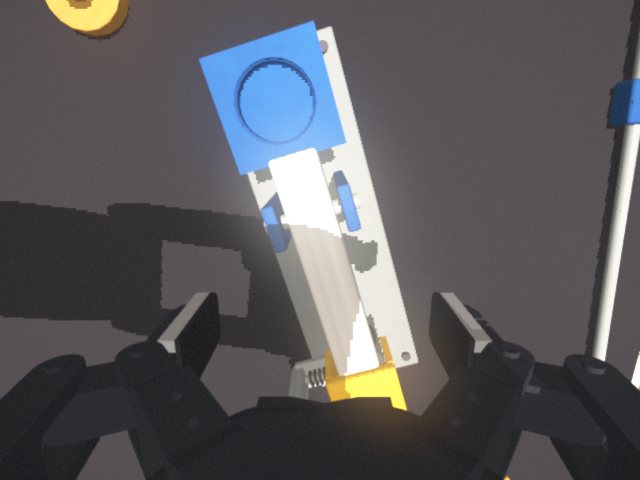

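The scene shows the small brass weight at scene (431,308), a larger one at (434,268) and a green one at (471,294). The pan is at (353,267), and the yellow coupler and red handle at (240,233)/(254,207). Next I'll measure them.

```bash
cat > m.py <<'E'
from h import *
def blobs(img,lo,hi,amin=60):
    hsv=cv2.cvtColor(img,cv2.COLOR_RGB2HSV);m=cv2.inRange(hsv,lo,hi)
    n,l,st,c=cv2.connectedComponentsWithStats(m)
    return [(st[i],c[i],(l==i)) for i in range(1,n) if st[i][4]>amin]
E
python3 - <<'E'
from m import *
I={n:cv2.imread(f'pics/{n}0.png')[:,:,::-1].copy() for n in('scene','side','wrist')}
s=sense()
for n in('scene','side'):
  for nm,lo,hi in(('orange',(8,120,90),(24,255,255)),('blue',(105,140,60),(125,255,255)),('red',(0,180,90),(6,255,255)),('yellow',(22,180,100),(34,255,255))):
    for st,c,m in blobs(I[n],lo,hi):
        # footprint of bottom outline: hull points cast at z=0 lower
        print(n,nm,st,np.round(c,1),np.round(onplane(n,[c],0.01)[0],3))
# disc diameters: min/max extents in world of disc by width in image
for n,c in(('scene',(431,308)),('scene',(434,268)),('side',(258,220)),('side',(226,236))):
    for st,cc,m in blobs(I[n],(8,100,60),(28,255,255)):
        x,y,w,h,a=st
        if x<=c[0]<x+w and y<=c[1]<y+h:
            ys,xs=np.nonzero(m); P=np.c_[xs,ys]
            # widest row region
            W=[(xs[ys==r].max()-xs[ys==r].min()+1,r,xs[ys==r].min(),xs[ys==r].max()) for r in np.unique(ys)]
            mw=max(W); rows=[t for t in W if t[0]>=mw[0]-1]; r=np.mean([t[1] for t in rows])
            A=onplane(n,[[mw[2]-.5,r],[mw[3]+.5,r]],0.0065)
            print(n,c,'diam',np.linalg.norm(A[0]-A[1]),'centre',A.mean(0))
# pocket in wrist: blue blob & hole
for st,c,m in blobs(I['wrist'],(105,140,60),(125,255,255),800): print('wrist blue',st,c)
E
```

```text
scene orange [227  49  14   9  71] [233.7  53.4] [-0.093 -0.963  0.01 ]
scene orange [220 213  41  43 551] [238.4 238.4] [ 0.579 -0.218  0.01 ]
scene orange [118 250  10  19  63] [122.  259.5] [ 0.799 -0.382  0.01 ]
scene orange [419 253  31  31 733] [433.9 268.5] [0.362 0.192 0.01 ]
scene orange [419 298  25  23 442] [430.6 308.7] [0.46 0.24 0.01]
scene blue [172 140  16  14 172] [179.2 146.3] [ 0.436 -0.631  0.01 ]
scene blue [311 239  17  10 100] [319.6 243.3] [ 0.467 -0.056  0.01 ]
scene blue [ 300  246   79   50 1980] [341.7 271.2] [0.5   0.035 0.01 ]
scene blue [462 335  33  32 783] [477.7 350.8] [0.487 0.361 0.01 ]
scene blue [228 405  27  28 432] [240.8 417.9] [0.872 0.097 0.01 ]
scene red [507   0  34   8 124] [522.8   3.7] [-1.371 -0.276  0.01 ]
scene red [248 190  12  24 210] [253.9 201.2] [ 0.463 -0.282  0.01 ]
scene yellow [221 213  39  41 973] [238.1 232.7] [ 0.567 -0.232  0.01 ]
side orange [   86    39   189   102 13215] [170.3  86.6] [0.446 1.33  0.01 ]
side orange [156 127  12  11 102] [161.8 132.2] [0.334 0.898 0.01 ]
side orange [338 147  58  32 747] [366.9 165.3]
[... 192 characters left out ...]
387.4 265. ] [ 0.667 -0.062  0.01 ]
side blue [245 186  21  18 306] [255.  194.6] [0.49 0.37 0.01]
side blue [287 195  44  23 382] [307.3 206.2] [0.598 0.255 0.01 ]
side blue [421 320  23  21 392] [431.9 329.8] [ 0.646 -0.29   0.01 ]
scene (431, 308) diam 0.052902309934941015 centre [0.4568401  0.23975711 0.0065    ]
scene (434, 268) diam 0.07284252992083842 centre [0.36202344 0.19189873 0.0065    ]
side (258, 220) diam 0.05094527422354345 centre [0.45659932 0.24214059 0.0065    ]
side (226, 236) diam 0.07118476420371256 centre [0.36312428 0.20176429 0.0065    ]
wrist blue [ 199   21  135  138 9703] [265.91940637  80.18942595]
wrist blue [ 611   80   29   45 1132] [626.24646643 103.03710247]
```

```bash
python3 - <<'E'
import cv2
for n,(x,y,w,h) in {'scene':(205,180,200,150),'side':(200,170,240,180)}.items():
    i=cv2.imread(f'pics/{n}0.png')[y:y+h,x:x+w]; cv2.imwrite(f'pics/{n}0c.png',cv2.resize(i,None,fx=3.2 if n=='side' else 4,fy=3.2 if n=='side' else 4,interpolation=cv2.INTER_CUBIC))
E
```

```text
(no output)
```

View pics/scene0c.png

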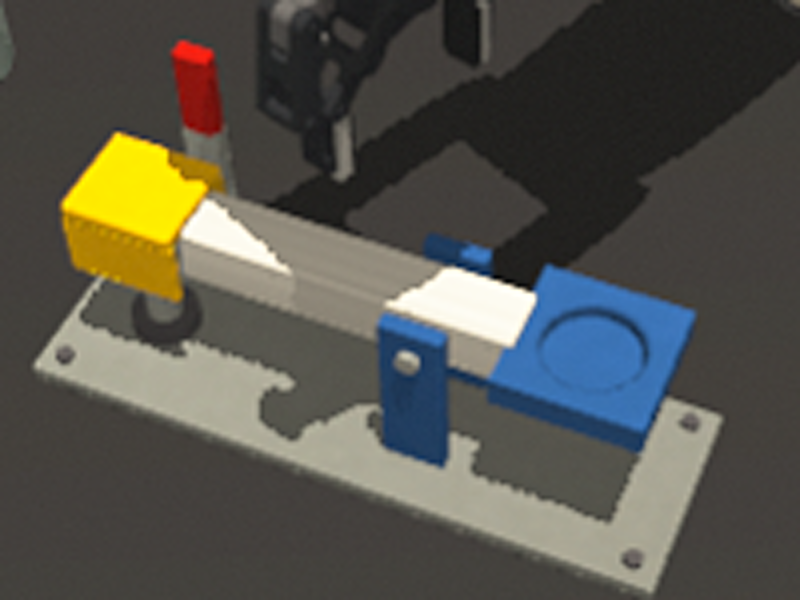

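View pics/side0c.png

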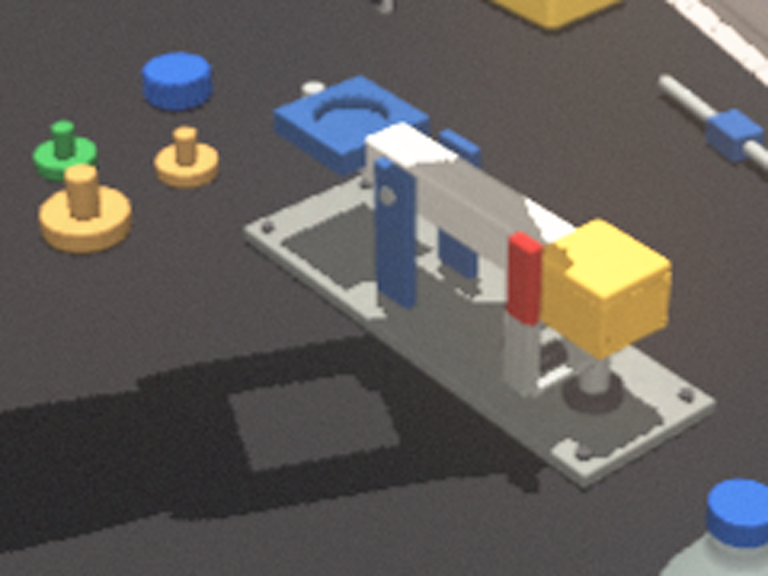

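```bash
python3 - <<'E'
from m import *
w=cv2.imread('pics/wrist0.png')[:,:,::-1].copy();s=sense()
hsv=cv2.cvtColor(w,cv2.COLOR_RGB2HSV);m=cv2.inRange(hsv,(100,120,60),(130,255,255));m[:, 400:]=0;m[168:,255:]=0
c=max(cv2.findContours(m,cv2.RETR_EXTERNAL,2)[0],key=cv2.contourArea)
q=cv2.approxPolyDP(cv2.convexHull(c),6,True).reshape(-1,2);print(q)
P=onplane('wrist',q+0.0,0.114,s);print(np.round(P,4))
for i in range(len(P)):print(np.linalg.norm(P[i]-P[i-1]),np.degrees(np.arctan2(*(P[i]-P[i-1])[[1,0]])))
print('mean',P.mean(0))
# pocket rim: dark-edge ellipse in wrist
g=cv2.cvtColor(w,cv2.COLOR_RGB2GRAY);roi=g[45:155,225:325];e=(hsv[45:155,225:325,2]<150).astype(np.uint8)
ys,xs=np.nonzero(e);k=np.hypot(xs-51,ys-55);sel=(k>30)&(k<50);pts=np.c_[xs[sel]+225,ys[sel]+45].astype(np.float32)
print(len(pts)); 
if len(pts)>5:
  el=cv2.fitEllipse(pts);print(el,onplane('wrist',[el[0]],0.112,s))
# red handle top in scene & side: top faces; base plate
E
```

```text
[[313  21]
 [344 141]
 [241 174]
 [199  59]]
[[0.5674 0.1402 0.114 ]
 [0.5885 0.0651 0.114 ]
 [0.5141 0.0422 0.114 ]
 [0.4913 0.118  0.114 ]]
0.07931715426669211 16.290043904032867
0.07799605593082437 -74.31325611107431
0.07782806646216989 -162.84461620229038
0.0791700193409836 106.77979159545383
mean [0.54030618 0.0913862  0.114     ]
253
((275.1227111816406, 103.2376480102539), (74.13468170166016, 84.54419708251953), 173.27133178710938) [[0.54052995 0.09046228 0.112     ]]
```

```bash
python3 - <<'E'
import cv2
i=cv2.imread('pics/wrist0.png')[10:180,180:360]; cv2.imwrite('pics/w0c.png',cv2.resize(i,None,fx=3.3,fy=3.3,interpolation=cv2.INTER_CUBIC))
E
```

```text
(no output)
```

View pics/w0c.png

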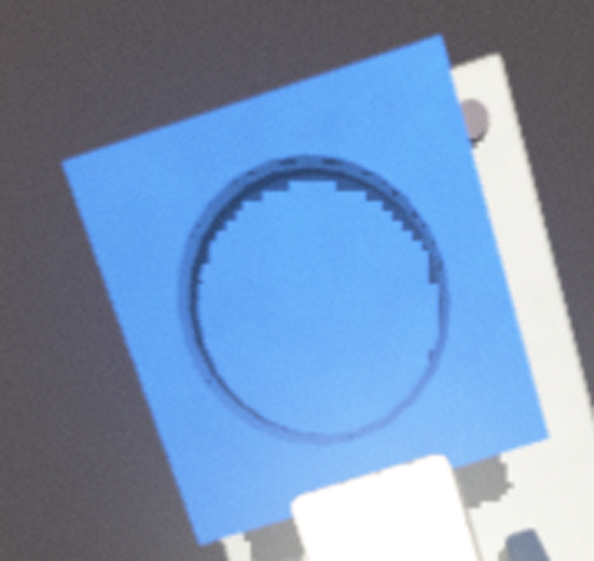

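Findings:
- **Weight:** (0.457, 0.241), 51 mm across. The other brass one is 72 mm.
- **Pocket:** (0.540, 0.091).
- **Rig x:** about 106.5° in world.

I'll cross-check the red handle and the orientation, then move.

```bash
cat > g.py <<'E'
from m import *
a=np.radians(106.5);X=np.array([np.cos(a),np.sin(a),0]);Y=np.array([-np.sin(a),np.cos(a),0])
pocket=np.array([.5404,.0909,0.104]);hinge=np.array([*(pocket-.085*X)[:2],.1])
def rel(t,s=None):
    s=s or sense();d=R.from_quat(s['tcp_rot']).as_matrix().T@(np.array(t)-s['tool_pos'])
    print('tcp',np.round(s['tool_pos'],4),'tool shift to target',np.round(d,4),'yaw ty',np.degrees(np.arctan2(*R.from_quat(s['tcp_rot']).as_matrix()[:2,1][::-1])).round(2),'f',s['contact_force'].round(1),'w',round(s['grip_width'],3),'t',s['time'])
E
python3 - <<'E'
from g import *
H=hinge-.17*X+.066*Y;H[2]=.135;print('hinge',hinge,'handle',H)
print('scene',proj('scene',H),'red (253.9,201.2)','side',proj('side',H))
bt=hinge-.17*X;bt[2]=.125;print('coupler top',proj('scene',bt),proj('side',bt))
for n in('scene','side'):
  img=cv2.imread(f'pics/{n}0.png')[:,:,::-1].copy()
  for st,c,m in blobs(img,(0,150,60),(7,255,255)):print(n,st,c)
E
python3 -m jog '[[0.0,0,0,-8.25],[0,0,0,-8.25],[0.05,0,0,0],[0.05,0,0,0],[0.05,0,0,0]]' 0.55 40
```

```text
hinge [0.5645413  0.00940032 0.1       ] handle [ 0.54954181 -0.17234405  0.135     ]
scene [[254.46311131 202.31104911]] red (253.9,201.2) side [[363.35489443 257.38174724]]
coupler top [[239.93391021 225.64396845]] [[387.50006812 249.37103295]]
scene [507   0  34   8 131] [522.71755725   3.64122137]
scene [248 190  13  24 225] [254.03555556 201.35555556]
side [359 243  10  28 250] [363.456 256.52 ]
time: 0.65
tool_pos: [0.5307, 0.1414, 0.2288]
tcp_rot: [0.595, 0.803, -0.002, -0.001]
contact_force: [1.2, 0.7, 0.7]
grip_width: 0.551
```

The handle model agrees to about 1 px in both views, so the rig pose holds.

```bash
python3 -m jog '[[0.05,-0.02,0,0],[0.05,-0.024,0,0],[0,0,0.03,0],[0,0,0,0]]'
python3 - <<'E'
from g import *
s=sense();rel([.457,.241,.1],s);img=snapshot('wrist');save(img,'w1')
for z in(0,.013,.037):print(z,proj('wrist',[.457,.241,z],s))
for st,c,m in blobs(img,(8,100,60),(28,255,255),300):print(st,c)
E
```

```text
time: 1.05
tool_pos: [0.4619, 0.2228, 0.198]
tcp_rot: [0.593, 0.805, -0.001, -0.002]
contact_force: [-0.1, 0.1, 0.4]
grip_width: 0.553
tcp [0.4619 0.2228 0.198 ] tool shift to target [0.0187 0.0012 0.0981] yaw ty 17.27 f [-0.1  0.1  0.4] w 0.553 t 1.05
0 [[326.32236357 189.94508634]]
0.013 [[326.32933838 191.99078388]]
0.037 [[326.34371823 196.20755932]]
[ 176  165  178   82 3792] [243.15822785 217.19541139]
```

View pics/w1.png

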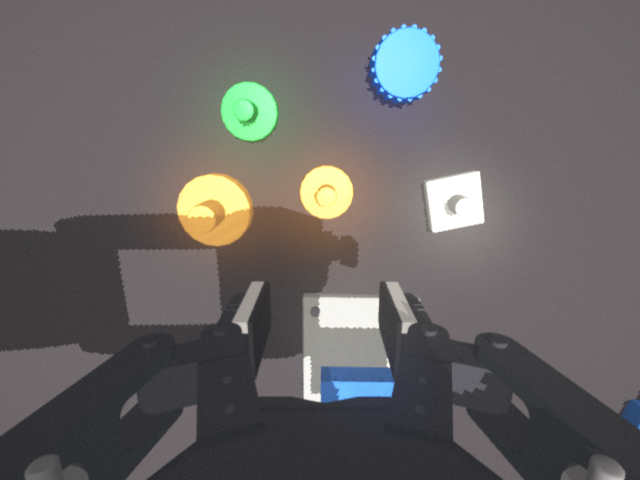

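The small brass weight is at (327,192) and the prediction was (326,192), so they agree. The fingers are clear of the neighbours.

```bash
python3 - <<'E'
from g import *
s=sense();img=cv2.imread('pics/w1.png')[:,:,::-1].copy();img[:,:290]=0;img[230:]=0;img[:,370:]=0
hsv=cv2.cvtColor(img,cv2.COLOR_RGB2HSV);m=cv2.inRange(hsv,(8,100,60),(30,255,255))
c=max(cv2.findContours(m,cv2.RETR_EXTERNAL,2)[0],key=cv2.contourArea);el=cv2.fitEllipse(c);print(el,onplane('wrist',[el[0]],.012,s))
E
python3 -m jog '[[0.0187,0.0012,0.03,0],[0,0,0.04,0],[0,0,0.03,0],[0,0,0.04,0],[0,0,0.0,0]]'
python3 -c "
from g import *
rel([.457,.241,.018])"
```

```text
((322.5700988769531, 196.6039276123047), (51.24981689453125, 72.04269409179688), 37.285194396972656) [[0.45666895 0.23560099 0.012     ]]
time: 1.6
tool_pos: [0.465, 0.24, 0.0641]
tcp_rot: [0.595, 0.803, 0.004, 0.001]
contact_force: [-0.1, -0.6, -0.1]
grip_width: 0.55
tcp [0.465  0.24   0.0641] tool shift to target [ 0.0031 -0.0077  0.0461] yaw ty 16.91 f [-0.1 -0.6 -0.1] w 0.55 t 1.6
```

```bash
python3 -m jog '[[0.0031,-0.0077,0.0,0],[0,0,0,0]]'
python3 - <<'E'
from g import *
s=sense();rel([.457,.241,.017],s);img=snapshot('wrist');save(img,'w2')
P=[.457,.241,.037];print(proj('wrist',P,s),proj('wrist',[.457,.241,.013],s))
E
```

```text
time: 1.8
tool_pos: [0.4584, 0.2404, 0.0678]
tcp_rot: [0.596, 0.803, 0.005, 0.002]
contact_force: [1.2, -0.7, 0.5]
grip_width: 0.551
tcp [0.4584 0.2404 0.0678] tool shift to target [ 0.0009 -0.0017  0.0507] yaw ty 16.8 f [ 1.2 -0.7  0.5] w 0.551 t 1.8
[[321.99859851 270.8048464 ]] [[321.87622624 255.86984569]]
```

View pics/w2.png

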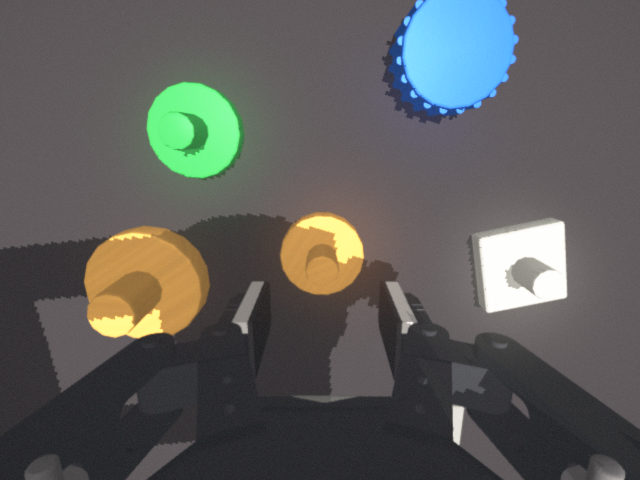

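The knob sits at (322,268), against a prediction of (322,271), so it's centred between the fingers. Descending.

```bash
python3 -m jog '[[0.001,-0.002,0.02,0],[0,0,0.02,0],[0,0,0.006,0],[0,0,0,0]]'
python3 -c "
from g import *
rel([.457,.241,.017])"
```

```text
time: 2.25
tool_pos: [0.4619, 0.2424, 0.0291]
tcp_rot: [0.596, 0.803, 0.01, 0.006]
contact_force: [0.3, -1.1, 0.2]
grip_width: 0.547
tcp [0.4619 0.2424 0.0291] tool shift to target [ 0.0001 -0.0054  0.012 ] yaw ty 16.79 f [ 0.3 -1.1  0.2] w 0.547 t 2.25
```

```bash
cat >> g.py <<'E'
def tilt():
    z=R.from_quat(sense()['tcp_rot']).as_matrix()[:,2];print('tool z',np.round(z,4),'joints',np.round(sense()['joint_positions'],3))
E
python3 -m jog '[[0,-0.005,0.0,0],[0,0,0.005,0],[0,0,0,0],[0,0,0,0]]'
python3 -c "
from g import *
rel([.457,.241,.017]);tilt()"
```

```text
time: 2.65
tool_pos: [0.4584, 0.2414, 0.0272]
tcp_rot: [0.596, 0.803, 0.012, 0.007]
contact_force: [-0.7, 0.4, 0.4]
grip_width: 0.549
tcp [0.4584 0.2414 0.0272] tool shift to target [ 0.     -0.0018  0.0102] yaw ty 16.79 f [-0.7  0.4  0.4] w 0.549 t 2.65
tool z [ 0.0259  0.0104 -0.9996] joints [0.335 0.178 1.844 0.002 1.092 0.041]
```

```bash
python3 -m jog '[[0,-0.0022,0.0105,0],[0,0,0,0]]'
python3 -c "
from g import *
rel([.457,.241,.017]);tilt()"
```

```text
time: 2.85
tool_pos: [0.4566, 0.2409, 0.0161]
tcp_rot: [0.596, 0.803, 0.012, 0.007]
contact_force: [0.3, -0.6, 0.8]
grip_width: 0.551
tcp [0.4566 0.2409 0.0161] tool shift to target [-0.      0.0005 -0.0009] yaw ty 16.79 f [ 0.3 -0.6  0.8] w 0.551 t 2.85
tool z [ 0.0264  0.0106 -0.9996] joints [0.335 0.189 1.858 0.002 1.067 0.041]
```

```bash
python3 -m jog '[[0,0,0,0],[0,0,0,0],[0,0,0,0],[0,0,0,0],[0,0,0,0]]' 0 40
python3 -c "
from g import *
rel([.457,.241,.017]);tilt()"
```

```text
time: 3.35
tool_pos: [0.4563, 0.2408, 0.016]
tcp_rot: [0.596, 0.803, 0.012, 0.007]
contact_force: [-2.0, -0.0, 0.1]
grip_width: 0.197
tcp [0.4563 0.2408 0.016 ] tool shift to target [-0.      0.0007 -0.001 ] yaw ty 16.8 f [-2.  -0.   0.1] w 0.197 t 3.35
tool z [ 0.0254  0.0103 -0.9996] joints [0.335 0.189 1.857 0.002 1.068 0.041]
```

Gripped: an opening of 0.197 is about 17 mm, which matches the knob. Lifting.

```bash
python3 -m jog '[[0,0,-0.04,0],[0,0,-0.04,0],[0,0,-0.04,0],[0,0,-0.04,0],[0,0,0,0]]'
python3 - <<'E'
from g import *
s=sense();rel([.5404,.0909,.16]);tilt();save(snapshot('wrist'),'w3')
E
```

```text
time: 3.85
tool_pos: [0.4512, 0.2387, 0.1802]
tcp_rot: [0.596, 0.803, 0.01, 0.006]
contact_force: [0.9, -0.7, -1.8]
grip_width: 0.194
tcp [0.4512 0.2387 0.1802] tool shift to target [-0.1673  0.0422  0.0208] yaw ty 16.78 f [ 0.9 -0.7 -1.8] w 0.194 t 3.85
tool z [ 0.022   0.0091 -0.9997] joints [3.350e-01 2.300e-02 1.679e+00 1.000e-03 1.415e+00 4.200e-02]
```

View pics/w3.png

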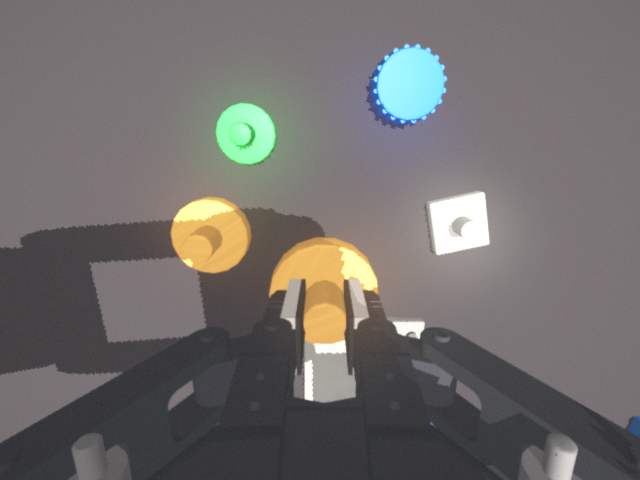

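The weight is held in the jaws at (324,290). Moving it over the pocket.

```bash
python3 -m jog '[[-0.04,0.01,0,0],[-0.04,0.01,0,0],[-0.04,0.01,0,0],[-0.04,0.01,0,0],[0,0,0,0]]'
python3 - <<'E'
from g import *
s=sense();rel([.5404,.0909,.135]);tilt()
E
```

```text
time: 4.4
tool_pos: [0.5354, 0.0926, 0.1704]
tcp_rot: [0.595, 0.804, 0.007, 0.002]
contact_force: [-1.0, 0.7, -2.3]
grip_width: 0.195
tcp [0.5354 0.0926 0.1704] tool shift to target [-0.0032  0.0038  0.0355] yaw ty 17.02 f [-1.   0.7 -2.3] w 0.195 t 4.4
tool z [ 0.0119  0.0078 -0.9999] joints [ 0.025  0.105  1.613  0.008  1.412 -0.273]
```

```bash
python3 -m jog '[[-0.003,0.004,0.02,0],[0,0,0,0],[0,0,0,0]]'
python3 - <<'E'
from g import *
s=sense();rel([.5404,.0909,.121],s);tilt()
for n in('wrist','scene','side'):
    img=snapshot(n);save(img,n+'4')
    for st,c,m in blobs(img,(8,100,60),(24,255,255),200):
        if n!='side' or 260<c[0]<350: print(n,st,c.round(1))
c=s['tool_pos']
W=[c[0],c[1],c[2]-.016]
th=np.linspace(0,2*np.pi,60)
for n in('scene','side'):
    P=[[W[0]+.025*np.cos(t),W[1]+.025*np.sin(t),W[2]+zz] for t in th for zz in(0,.013)]
    q=proj(n,P);print(n,'pred disc bbox',q.min(0),q.max(0))
i=cv2.imread('pics/scene4.png')[200:310,290:400];cv2.imwrite('pics/s4c.png',cv2.resize(i,None,fx=5,fy=5))
i=cv2.imread('pics/side4.png')[150:250,250:370];cv2.imwrite('pics/d4c.png',cv2.resize(i,None,fx=5,fy=5))
E
```

```text
time: 4.7
tool_pos: [0.5393, 0.09, 0.1461]
tcp_rot: [0.596, 0.803, 0.005, 0.0]
contact_force: [0.1, 0.0, -1.7]
grip_width: 0.191
tcp [0.5393 0.09   0.1461] tool shift to target [0.0004 0.0011 0.0251] yaw ty 16.87 f [ 0.1  0.  -1.7] w 0.191 t 4.7
tool z [ 0.0062  0.008  -0.9999] joints [ 0.02   0.131  1.634  0.008  1.37  -0.276]
wrist [  63    0  113   74 1251] [146.4  44.5]
wrist [  68    0   64   40 1348] [110.1  17.9]
wrist [ 270  239  108  105 5755] [322.  285.7]
scene [219   0  50  16 370] [249.7   5.1]
scene [283   0  26  64 817] [296.2  40.3]
scene [227  19  41  40 764] [250.5  38.9]
scene [220 213  42  43 507] [236.8 240.1]
scene [341 250  26  20 298] [353.9 260.7]
scene [418 253  32  31 747] [433.7 268.6]
side [299 184  21  20 226] [309.7 196.5]
scene pred disc bbox [340.98097724 246.07223586] [367.27201764 270.42081348]
side pred disc bbox [297.71510558 189.02644814] [319.84392688 204.87649288]
```

View pics/s4c.png

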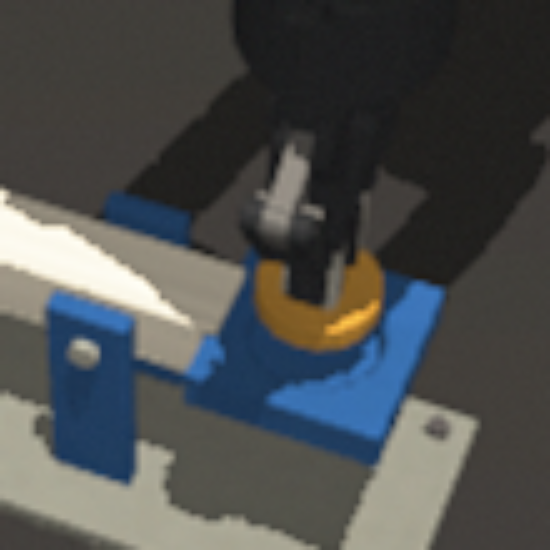

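View pics/d4c.png

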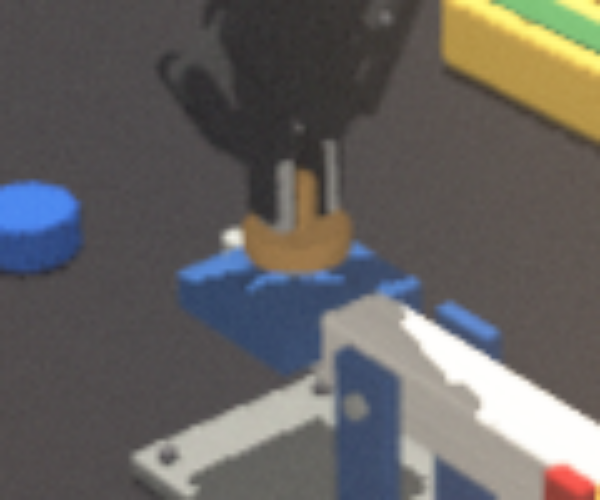

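View pics/wrist4.png

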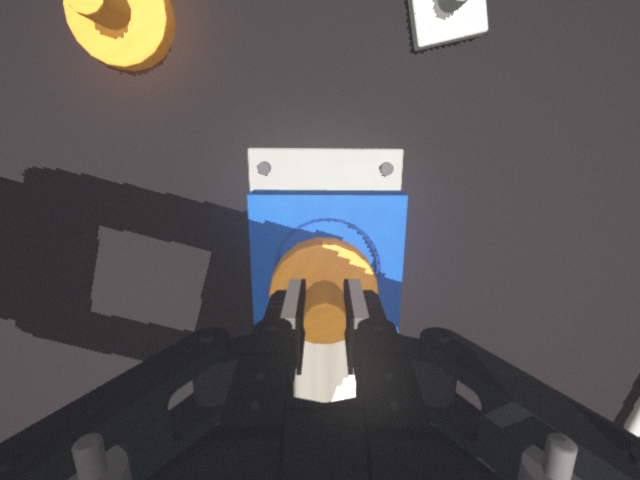

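```bash
python3 - <<'E'
from g import *
s=sense();M=R.from_quat(s['tcp_rot']).as_matrix()
f=lambda p:M.T@(p-s['tool_pos'])
print('pan far edge tool',f(onplane('wrist',[[328,192]],.114,s)[0]),'-> pocket x = that-.040')
for a in(248,407):print('pan corner',f(onplane('wrist',[[a,194]],.114,s)[0]))
z=s['tool_pos'][2]-.016
print('disc far rim',f(onplane('wrist',[[324,238.5]],z+.013,s)[0]),'bottom',f(onplane('wrist',[[324,238.5]],z,s)[0]))
E
```

```text
pan far edge tool [0.04192791 0.00165182 0.03316255] -> pocket x = that-.040
pan corner [ 0.04106582 -0.03813034  0.03277633]
pan corner [0.04077914 0.04109255 0.03353468]
disc far rim [ 0.02658292 -0.00033303  0.00313989] bottom [ 0.02279879 -0.00036031  0.01612007]
```

```bash
python3 -m jog '[[0.0015,0.0014,0.008,0],[0,0,0.003,0],[0,0,0,0]]'
python3 - <<'E'
from g import *
s=sense();rel([.5408,.0922,.121],s);tilt();img=snapshot('wrist');save(img,'w5')
E
```

```text
time: 5.15
tool_pos: [0.5406, 0.0933, 0.1362]
tcp_rot: [0.595, 0.804, 0.006, 0.001]
contact_force: [0.2, 0.4, -1.7]
grip_width: 0.191
tcp [0.5406 0.0933 0.1362] tool shift to target [-0.0012 -0.0003  0.0152] yaw ty 16.99 f [ 0.2  0.4 -1.7] w 0.191 t 5.15
tool z [ 0.0095  0.0082 -0.9999] joints [ 0.026  0.14   1.645  0.008  1.347 -0.273]
```

View pics/w5.png

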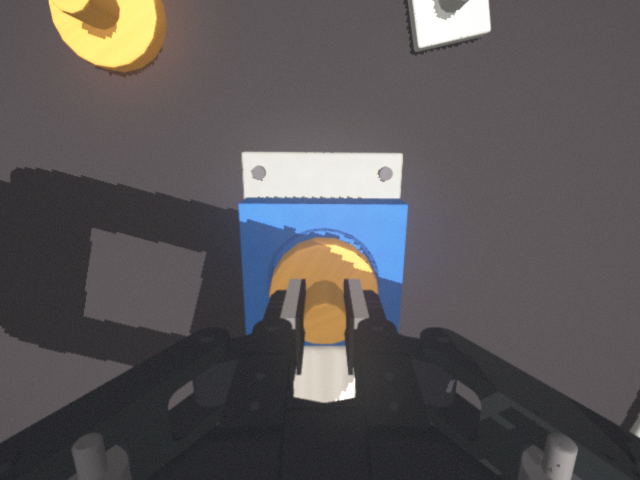

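```bash
python3 - <<'E'
from g import *
s=sense();M=R.from_quat(s['tcp_rot']).as_matrix()
i=cv2.imread('pics/w5.png');cv2.imwrite('pics/w5c.png',cv2.resize(i[190:300,235:415],None,fx=4.4,fy=4.4))
q=lambda p:proj('wrist',s['tool_pos']+M@np.array(p),s).round(1)
P=s['tool_pos'][2]
print('pan far edge if pocket at tool x=0', q([.040,0,P-.114]),'1mm',q([.041,0,P-.114]))
print('rim inner far',q([.0265,0,P-.112]),'outer',q([.0285,0,P-.114]),'disc bottom far if centred',q([.025,0,.016]),q([.025,0,.003]), 'disc near/knob top far',q([.009,0,-.021]))
E
```

```text
pan far edge if pocket at tool x=0 [[324.7 199.6]] 1mm [[324.7 197.5]]
rim inner far [[324.7 226.4]] outer [[324.7 223.4]] disc bottom far if centred [[324.8 234. ]] [[324.8 242.1]] disc near/knob top far [[324.9 301.4]]
```

View pics/w5c.png

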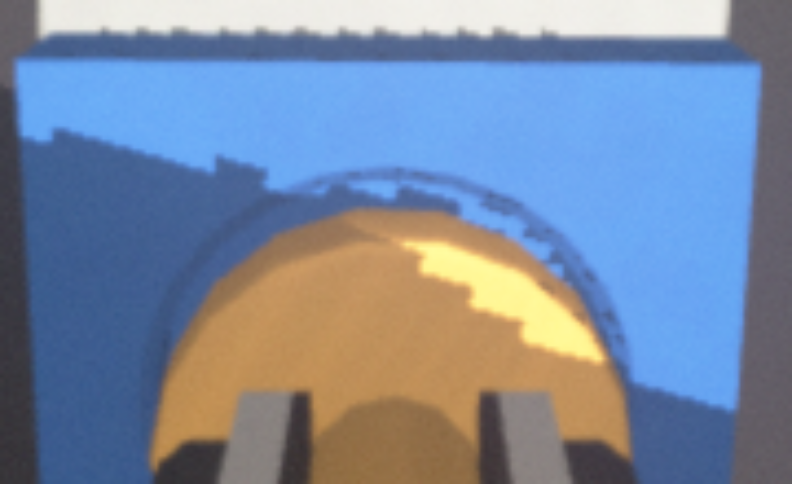

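The pan and pocket offset is (-2.1, -0.7) mm and the disc offset is (-1.4, -0.3) mm in the tool frame, so the remaining error is under 1 mm. Descending.

```bash
python3 -m jog '[[-0.0007,-0.0004,0.005,0],[0,0,0.003,0]]'
python3 - <<'E'
from g import *
s=sense();rel([.5402,.0924,.120],s);tilt()
E
```

```text
time: 5.4
tool_pos: [0.5407, 0.0926, 0.1284]
tcp_rot: [0.595, 0.804, 0.006, 0.002]
contact_force: [0.1, 0.9, -2.3]
grip_width: 0.194
tcp [0.5407 0.0926 0.1284] tool shift to target [-0.0001 -0.0006  0.0084] yaw ty 16.99 f [ 0.1  0.9 -2.3] w 0.194 t 5.4
tool z [ 0.0105  0.0082 -0.9999] joints [ 0.024  0.145  1.655  0.008  1.33  -0.274]
```

```bash
python3 -m jog '[[0,-0.0006,0.004,0],[0,0,0.003,0]]'
python3 - <<'E'
from g import *
s=sense();rel([.5402,.0924,.120],s);tilt();save(snapshot('wrist'),'w6')
i=cv2.imread('pics/w6.png');cv2.imwrite('pics/w6c.png',cv2.resize(i[190:300,235:415],None,fx=4.4,fy=4.4))
E
```

```text
time: 5.6
tool_pos: [0.5401, 0.0924, 0.1207]
tcp_rot: [0.595, 0.804, 0.006, 0.002]
contact_force: [-0.5, 0.4, -1.6]
grip_width: 0.194
tcp [0.5401 0.0924 0.1207] tool shift to target [0.     0.0001 0.0007] yaw ty 16.98 f [-0.5  0.4 -1.6] w 0.194 t 5.6
tool z [ 0.0104  0.0082 -0.9999] joints [ 0.024  0.15   1.666  0.008  1.315 -0.274]
```

View pics/w6c.png

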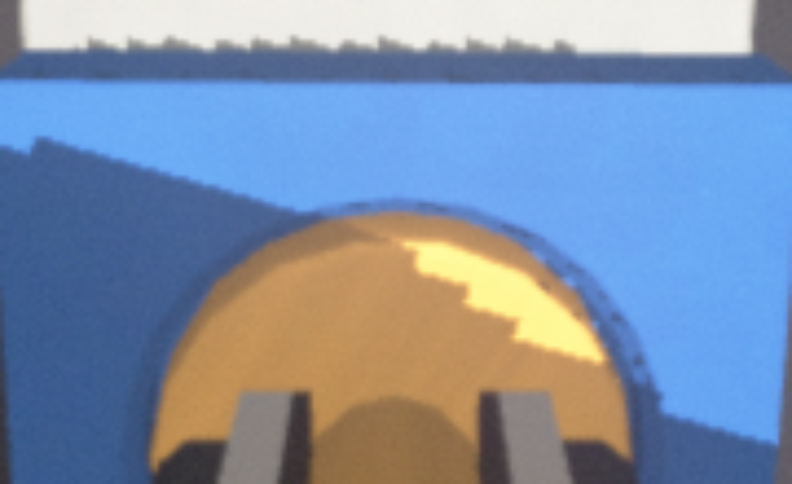

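The disc is centred in the rim with no contact force. I'll go down until it touches.

```bash
python3 -m jog '[[0,0,0.002,0],[0,0,0,0]]'; python3 -m jog '[[0,0,0,0],[0,0,0,0],[0,0,0,0]]' 0.5
python3 - <<'E'
from g import *
s=sense();rel([.5402,.0924,.120],s);tilt();save(snapshot('wrist'),'w7');save(snapshot('side'),'d7')
i=cv2.imread('pics/w7.png');cv2.imwrite('pics/w7c.png',cv2.resize(i[190:300,235:415],None,fx=4.4,fy=4.4))
i=cv2.imread('pics/d7.png');cv2.imwrite('pics/d7c.png',cv2.resize(i[160:250,260:380],None,fx=5,fy=5))
E
```

```text
time: 5.85
tool_pos: [0.5401, 0.0927, 0.1192]
tcp_rot: [0.595, 0.804, 0.007, 0.002]
contact_force: [-3.5, -0.4, 5.1]
grip_width: 0.194
time: 6.15
tool_pos: [0.5405, 0.0926, 0.1196]
tcp_rot: [0.595, 0.804, 0.007, 0.002]
contact_force: [0.4, -1.0, 0.6]
grip_width: 0.499
tcp [0.5405 0.0926 0.1196] tool shift to target [-0.0001 -0.0004 -0.0004] yaw ty 16.99 f [ 0.4 -1.   0.6] w 0.499 t 6.15
tool z [ 0.0119  0.0087 -0.9999] joints [ 0.024  0.151  1.667  0.009  1.311 -0.274]
```

View pics/w7c.png

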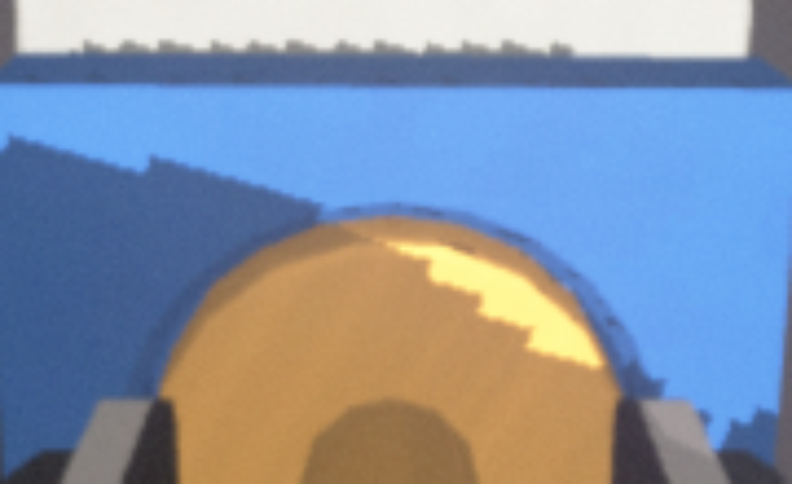

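View pics/d7c.png

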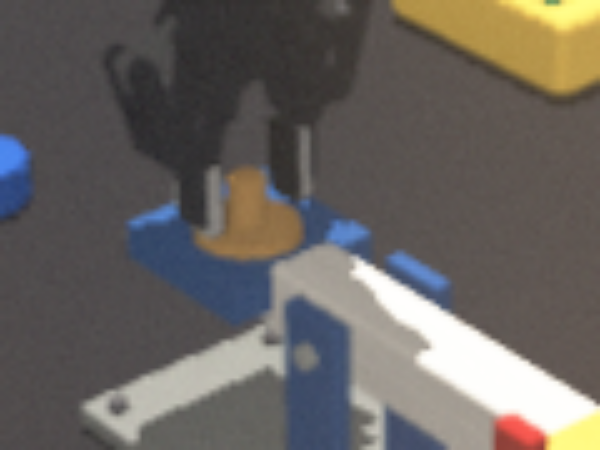

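The weight sits flush in the pocket and is let go. Lifting clear to verify.

```bash
python3 -m jog '[[0,0,-0.03,0],[0,0,-0.04,0],[0,0,-0.04,0],[0,0,0,0]]'
python3 - <<'E'
from g import *
s=sense();rel([.5495,-.1723,.2],s);tilt();save(snapshot('wrist'),'w8')
print(proj('wrist',[.5404,.0909,.117],s))
E
```

```text
time: 6.65
tool_pos: [0.5384, 0.0916, 0.2321]
tcp_rot: [0.595, 0.804, 0.006, 0.001]
contact_force: [0.1, -0.2, -0.0]
grip_width: 0.5
tcp [0.5384 0.0916 0.2321] tool shift to target [-0.2558 -0.0668  0.0299] yaw ty 16.98 f [ 0.1 -0.2 -0. ] w 0.5 t 6.65
tool z [ 0.0086  0.0086 -0.9999] joints [ 0.022  0.083  1.51   0.008  1.539 -0.274]
[[325.32652939 233.20592635]]
```

View pics/w8.png

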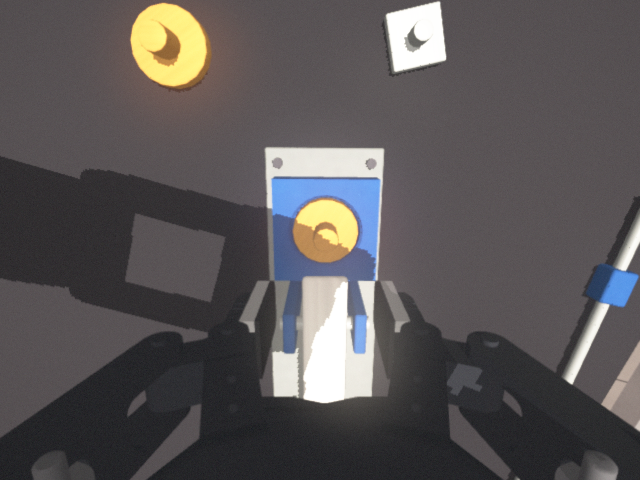

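The weight sits in the pan at (326,230), centred. Now I'll check where the bottle is relative to the handle and travel there.

```bash
python3 -m jog '[[-0.05,-0.013,0,0],[-0.05,-0.013,0,0],[-0.05,-0.013,0,0],[-0.04,-0.013,0,0],[-0.03,-0.013,0,0]]' 0.3
python3 - <<'E'
from g import *
rel([.5495,-.1723,.2]);tilt()
print('bottle cap', onplane('side',[[432,330]],.165),onplane('scene',[[179.5,146]],.165))
E
```

```text
time: 7.2
tool_pos: [0.5393, -0.137, 0.2226]
tcp_rot: [0.592, 0.806, 0.005, -0.002]
contact_force: [-0.3, 0.5, 1.0]
grip_width: 0.301
tcp [ 0.5393 -0.137   0.2226] tool shift to target [-0.037  -0.001   0.0222] yaw ty 17.47 f [-0.3  0.5  1. ] w 0.301 t 7.2
tool z [ 0.002   0.0109 -0.9999] joints [-0.394  0.115  1.495  0.011  1.534 -0.699]
bottle cap [[ 0.54253836 -0.43473403  0.165     ]] [[ 0.54497415 -0.43021351  0.165     ]]
```

```bash
python3 -m jog '[[-0.036,-0.001,0.0,0.5],[0,0,0,0],[0,0,0,0]]'
python3 - <<'E'
from g import *
s=sense();rel([.5495,-.1723,.13],s);tilt();
img=snapshot('wrist');save(img,'w9');save(snapshot('side'),'d9');save(snapshot('scene'),'s9')
for z in(.165,.135,.105):print(proj('wrist',[.5495,-.1723,z],s))
i=cv2.imread('pics/d9.png');cv2.imwrite('pics/d9c.png',cv2.resize(i[120:320,270:470],None,fx=3,fy=3))
i=cv2.imread('pics/s9.png');cv2.imwrite('pics/s9c.png',cv2.resize(i[120:290,180:360],None,fx=3.4,fy=3.4))
E
```

```text
time: 7.5
tool_pos: [0.5476, -0.1772, 0.2182]
tcp_rot: [0.597, 0.802, 0.004, -0.005]
contact_force: [0.5, -0.6, 0.1]
grip_width: 0.299
tcp [ 0.5476 -0.1772  0.2182] tool shift to target [0.003  0.0032 0.0882] yaw ty 16.64 f [ 0.5 -0.6  0.1] w 0.299 t 7.5
tool z [-0.0025  0.0124 -0.9999] joints [-0.453  0.16   1.452  0.01   1.536 -0.743]
[[330.27332157 252.52143964]]
[[329.50933517 238.68920055]]
[[328.91317213 227.89431557]]
```

View pics/w9.png

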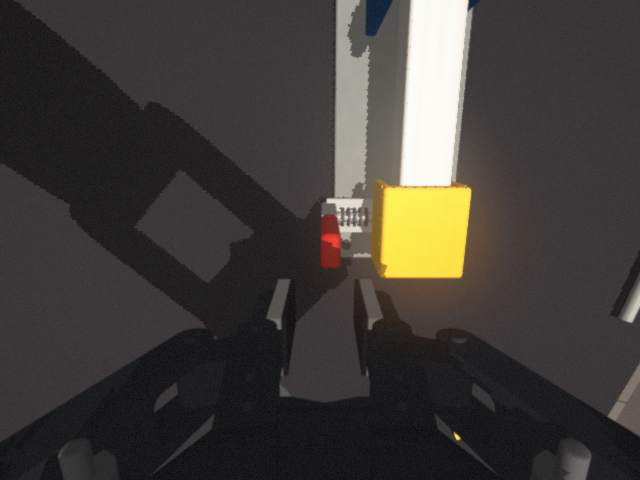

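View pics/d9c.png

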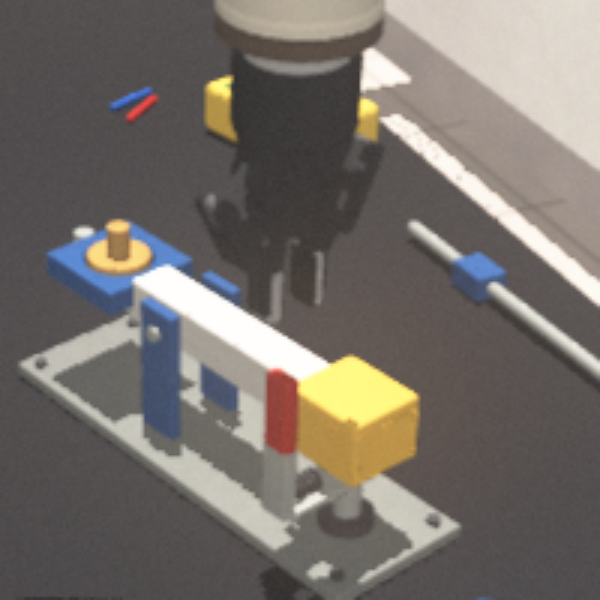

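View pics/s9c.png

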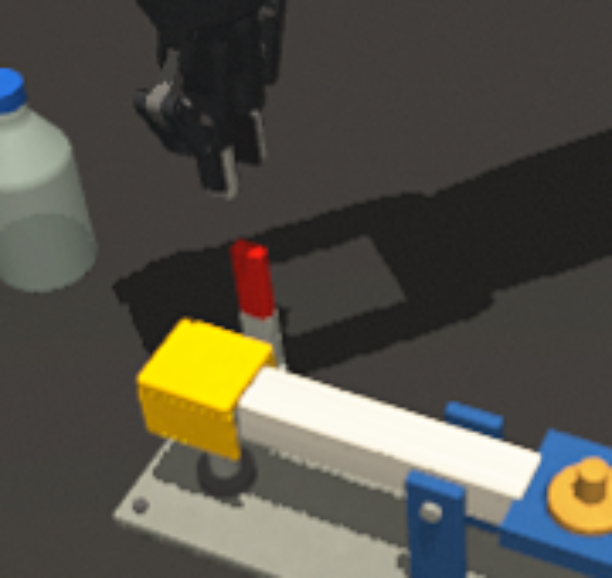

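The handle top is at wrist (330,255), against a prediction of (330,252.5), and the jaws are aligned with it. Descending in two stages.

```bash
python3 -m jog '[[0.0025,0.0035,0.02,0],[0,0,0.015,0],[0,0,0,0]]'
python3 - <<'E'
from g import *
s=sense();rel([.5495,-.1728,.13],s);tilt();
img=snapshot('wrist');save(img,'w10')
for z in(.165,.135,.105):print(proj('wrist',[.5495,-.1723,z],s))
E
```

```text
time: 7.95
tool_pos: [0.5506, -0.1696, 0.1833]
tcp_rot: [0.595, 0.804, 0.005, -0.004]
contact_force: [-0.5, 0.3, 0.0]
grip_width: 0.302
tcp [ 0.5506 -0.1696  0.1833] tool shift to target [-0.0034 -0.0022  0.0533] yaw ty 16.95 f [-0.5  0.3  0. ] w 0.302 t 7.95
tool z [-4.000e-04  1.160e-02 -9.999e-01] joints [-0.438  0.176  1.505  0.01   1.466 -0.735]
[[320.9572803  286.70760818]]
[[321.30765034 265.73654732]]
[[321.57038571 250.00683936]]
```

View pics/w10.png

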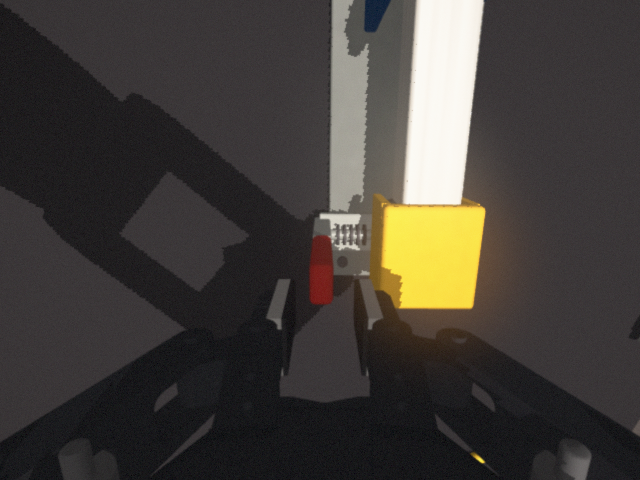

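```bash
python3 -m jog '[[-0.0034,-0.0022,0.0,0],[0,0,0,0]]'
python3 -c "
from g import *
rel([.5495,-.1728,.13])"
python3 -m jog '[[0,0,0.015,0],[0,0,0.012,0],[0,0,0,0]]'
python3 -c "
from g import *
rel([.5495,-.1728,.13])"
```

```text
time: 8.2
tool_pos: [0.55, -0.1736, 0.1856]
tcp_rot: [0.595, 0.804, 0.005, -0.002]
contact_force: [-0.3, -0.4, -0.3]
grip_width: 0.299
tcp [ 0.55   -0.1736  0.1856] tool shift to target [ 0.0004 -0.0005  0.0556] yaw ty 17.0 f [-0.3 -0.4 -0.3] w 0.299 t 8.2
time: 8.5
tool_pos: [0.5502, -0.1738, 0.1574]
tcp_rot: [0.595, 0.804, 0.005, -0.002]
contact_force: [-0.6, -0.4, 0.2]
grip_width: 0.301
tcp [ 0.5502 -0.1738  0.1574] tool shift to target [ 0.0009 -0.0005  0.0274] yaw ty 16.97 f [-0.6 -0.4  0.2] w 0.301 t 8.5
```

```bash
python3 -m jog '[[0,-0.0005,0.012,0],[0,0,0.012,0],[0,0,0.004,0],[0,0,0,0]]'
python3 - <<'E'
from g import *
s=sense();rel([.5495,-.1728,.13],s);tilt()
img=snapshot('wrist');save(img,'w11')
E
```

```text
time: 8.9
tool_pos: [0.5494, -0.1735, 0.1262]
tcp_rot: [0.595, 0.804, 0.005, -0.002]
contact_force: [0.6, -0.0, 0.1]
grip_width: 0.296
tcp [ 0.5494 -0.1735  0.1262] tool shift to target [ 0.0007  0.0003 -0.0038] yaw ty 16.97 f [ 0.6 -0.   0.1] w 0.296 t 8.9
tool z [ 0.002   0.0104 -0.9999] joints [-0.445  0.211  1.583  0.011  1.351 -0.744]
```

View pics/w11.png

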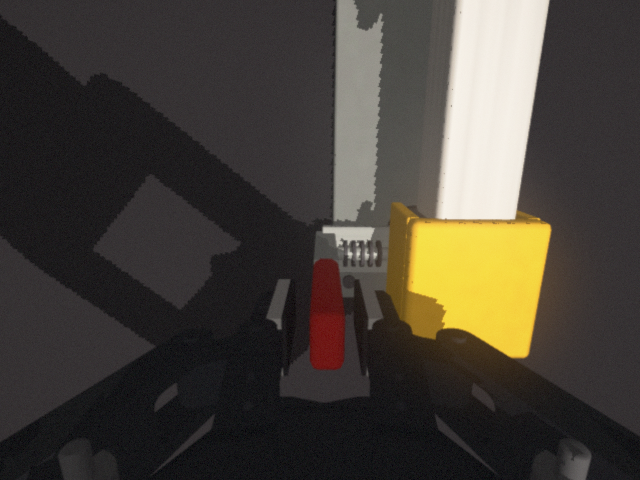

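The handle is centred between the pads at (327,320). Gripping.

```bash
python3 -m jog '[[0,0,0,0],[0,0,0,0],[0,0,0,0],[0,0,0,0]]' 0 50
python3 -c "
from g import *
rel([.5495,-.1728,.13])"
```

```text
time: 9.35
tool_pos: [0.5501, -0.1734, 0.1272]
tcp_rot: [0.595, 0.804, 0.005, -0.002]
contact_force: [2.3, 1.6, -2.8]
grip_width: 0.132
tcp [ 0.5501 -0.1734  0.1272] tool shift to target [ 0.0008 -0.0004 -0.0027] yaw ty 16.96 f [ 2.3  1.6 -2.8] w 0.132 t 9.35
```

Gripped at about 11 mm. Pulling along tool −y.

```bash
python3 -m jog '[[0,-0.008,0,0],[0,-0.007,0,0],[0,0,0,0]]'
python3 -c "
from g import *
rel([.5501,-.1734,.1272]);tilt()"
```

```text
time: 9.65
tool_pos: [0.536, -0.1776, 0.1273]
tcp_rot: [0.595, 0.804, 0.006, -0.001]
contact_force: [5.2, 3.6, -2.4]
grip_width: 0.131
tcp [ 0.536  -0.1776  0.1273] tool shift to target [-0.0001  0.0147  0.0002] yaw ty 16.99 f [ 5.2  3.6 -2.4] w 0.131 t 9.65
tool z [ 0.0054  0.0105 -0.9999] joints [-0.463  0.185  1.611  0.012  1.345 -0.762]
```

```bash
python3 - <<'E'
from g import *
save(snapshot('side'),'d12')
i=cv2.imread('pics/d12.png');cv2.imwrite('pics/d12c.png',cv2.resize(i[160:320,270:470],None,fx=3.5,fy=3.5))
E
```

```text
(no output)
```

View pics/d12c.png

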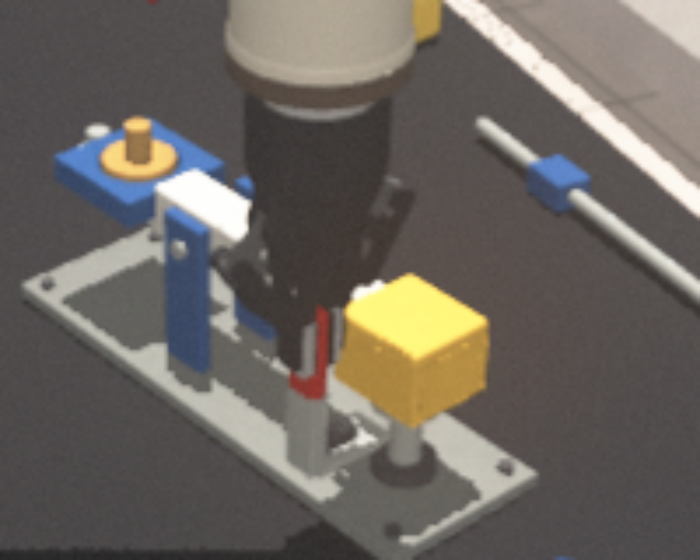

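The latch is out by 14.7 mm and the drawbar is still down. Now I'll lift along the arc (tool x = rig x).

```bash
python3 -m jog '[[0.0025,0,-0.0085,0],[0.003,0,-0.0083,0],[0,0,0,0]]'
python3 -c "
from g import *
rel([.5360,-.1776,.1273]);tilt()"
```

```text
time: 10.0
tool_pos: [0.535, -0.1721, 0.1444]
tcp_rot: [0.595, 0.804, 0.006, -0.001]
contact_force: [5.7, 2.1, -5.1]
grip_width: 0.133
tcp [ 0.535  -0.1721  0.1444] tool shift to target [-0.0057 -0.0009  0.0171] yaw ty 16.96 f [ 5.7  2.1 -5.1] w 0.133 t 10.0
tool z [ 0.0067  0.0109 -0.9999] joints [-0.456  0.166  1.597  0.013  1.377 -0.754]
```

```bash
python3 -m jog '[[0.0035,-0.0005,-0.0081,0],[0.0036,-0.0005,-0.0081,0],[0.004,0,-0.0078,0],[0.0045,0,-0.0076,0],[0,0,0,0]]'
python3 -c "
from g import *
rel([.5360,-.1776,.1273]);tilt()"
```

```text
time: 10.5
tool_pos: [0.53, -0.1568, 0.1768]
tcp_rot: [0.595, 0.804, 0.007, 0.0]
contact_force: [6.4, 2.6, -4.9]
grip_width: 0.131
tcp [ 0.53   -0.1568  0.1768] tool shift to target [-0.0221 -0.0009  0.0493] yaw ty 16.96 f [ 6.4  2.6 -4.9] w 0.131 t 10.5
tool z [ 0.0084  0.0113 -0.9999] joints [-0.435  0.126  1.576  0.014  1.437 -0.733]
```

```bash
python3 -m jog '[[0.004,-0.0003,-0.006,0],[0.004,0,-0.0058,0],[0,0,0,0],[0,0,0,0],[0,0,0,0]]'
python3 - <<'E'
from g import *
s=sense();rel([.5360,-.1776,.1273],s);tilt()
for n in('side','scene','wrist'):save(snapshot(n),n+'13')
i=cv2.imread('pics/side13.png');cv2.imwrite('pics/d13c.png',cv2.resize(i[140:320,260:460],None,fx=3.3,fy=3.3))
i=cv2.imread('pics/scene13.png');cv2.imwrite('pics/s13c.png',cv2.resize(i[150:330,200:400],None,fx=3.3,fy=3.3))
E
```

```text
time: 11.0
tool_pos: [0.5281, -0.1487, 0.1888]
tcp_rot: [0.595, 0.804, 0.007, 0.001]
contact_force: [6.7, 1.2, -5.0]
grip_width: 0.133
tcp [ 0.5281 -0.1487  0.1888] tool shift to target [-0.0304 -0.0017  0.0613] yaw ty 16.98 f [ 6.7  1.2 -5. ] w 0.133 t 11.0
tool z [ 0.0103  0.0108 -0.9999] joints [-0.423  0.109  1.57   0.014  1.457 -0.721]
```

View pics/d13c.png

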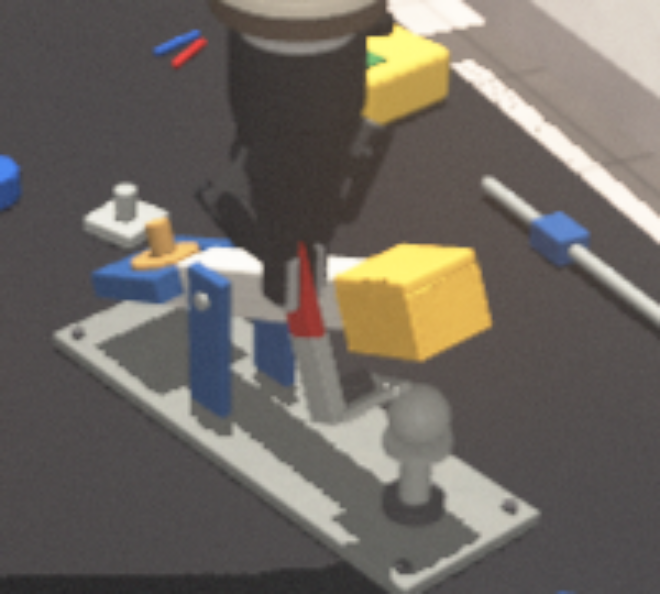

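View pics/s13c.png

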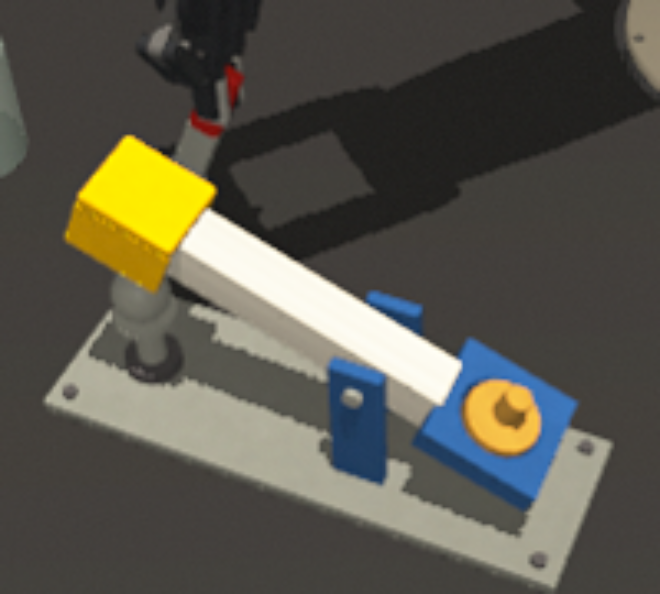

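The coupler is well above the ball and the weight is still in its tilted pan. A quick angle and stillness check before handing in.

```bash
python3 - <<'E'
from g import *
def top(phi,x,y,z=.025):
    c,s_=np.cos(phi),np.sin(phi); xx=x*c+z*s_; zz=-x*s_+z*c
    return hinge+xx*X+y*Y+np.array([0,0,zz])
for n in('scene','side'):
  for phi in(.28,.33,.38,.43):
    P=[top(phi,-.17+a,b) for a in(-.033,.033) for b in(-.03,.03)]
    print(n,phi,proj(n,P).round(0).tolist())
s=sense();print(np.abs(s['joint_vel']).max(),s['contact_force'],s['tool_pos'])
E
```

```text
scene 0.28 [[221.0, 214.0], [236.0, 195.0], [250.0, 229.0], [264.0, 210.0]]
scene 0.33 [[222.0, 211.0], [237.0, 192.0], [251.0, 228.0], [265.0, 208.0]]
scene 0.38 [[223.0, 209.0], [238.0, 190.0], [252.0, 226.0], [266.0, 206.0]]
scene 0.43 [[224.0, 206.0], [240.0, 187.0], [253.0, 225.0], [268.0, 205.0]]
side 0.28 [[406.0, 225.0], [384.0, 235.0], [383.0, 220.0], [362.0, 230.0]]
side 0.33 [[405.0, 220.0], [383.0, 230.0], [383.0, 217.0], [361.0, 227.0]]
side 0.38 [[404.0, 215.0], [382.0, 225.0], [381.0, 213.0], [360.0, 223.0]]
side 0.43 [[402.0, 210.0], [380.0, 220.0], [380.0, 210.0], [358.0, 220.0]]
0.0024306378524035542 [ 6.47037251  3.16887153 -5.62015883] [ 0.52811476 -0.14873221  0.18873429]
```

```bash
python3 -c "
from bench import job_done
print(job_done())"
```

```text
the job is handed in; nothing more can be done
None
```

I seated the small brass weight in the pocket and let go of it. I then pulled the red handle about 15 mm sideways with the drawbar still down, and lifted the coupler off the ball. The job was handed in at about 11 s, with the gripper still holding the handle. The interface gave no verdict.

Last checks:
- **Drawbar angle:** the coupler corners in both fixed views fit 0.37–0.38 rad, and the arm's travel gives about 0.39. The requirement is above 0.28.
- **Stillness and hold:** joint speeds were about 0.002 rad/s. The wrist force was about 9 N, from the latch spring and the lift, with the grip set to 50 N on the handle.
- **Weight:** the fixed views show it lying in the tilted pan, centred in the pocket. This was judged from the pictures only, not measured to the millimetre.
- **Bystanders:** I saw no contact with the square weight, the cap or the bottle, but I did not measure their positions again at the end.

One disagreement: before placing, two estimates of where the weight sat in the jaws differed by about 2 mm. A closer picture settled it to under 1 mm, and the weight went in with about 5 N of contact.

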